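# Weigh a bottle down in the water bath

## Robot

A 7-joint arm with a two-finger parallel gripper is mounted at the origin on the work surface. World frame = base frame: x ahead of the robot, y to its left, z up, the work surface at z = 0. Lengths are in mm, angles in rad, forces in N, time in s.
With the tool pointing down it reaches from about 425 to 925 mm from the base axis. Payload 6.8 kg.
Tool frame: the origin (TCP) lies on the centre line of the jaws, within the pads' length; the fingertips stand 17 mm ahead of it and the grasp point (between the pads) lies 2 mm behind it; y points along the fingers, x is the direction in which the jaws open and shut, and the axes are right-handed (so a half turn about y gives the same grasp; the last joint's range is limited). The gripper opens to 88 mm and grips with 3 to 60 N. Pads are 20 mm wide; open, the fingers measure 115 mm over their backs; the gripper's body (75 mm by 178 mm) begins 61 mm behind the grasp point.
Start: joints at [-1.213, 0.477, 0.022, 1.555, -0.011, 1.109, -0.083], TCP at [303.167, 603.107, 206.464] pointing down, gripper open.
Joint ranges: [-2.96, 2.96], [-0.34, 2.1], [-1.41, 1.46], [0.24, 2.44], [-1.37, 4.51], [0.17, 1.92], [-2.96, 2.96]. Speed limits (rad/s): [2.39, 2.39, 3.14, 3.14, 3.14, 3.14, 3.14].

## Interface

Orientations are given as a unit quaternion [w, x, y, z].
In Python, from station import status, read_camera, camera_model, workorder gives the robot as it stands.
- The arm moves only by the shell command python3 -m pendant 'ROWS' [FORCE]. ROWS is text: rows parted by semicolons, each of 5 numbers parted by spaces: the opening in per cent of the stroke, from 0 (shut) to 100 (fully open), then the shift along the world's x, y, z in m, then the turn about the world's z in rad. In form: jaw tx ty tz spin; .... A call has 1 to 10 rows; each row shifts and turns the commanded pose from where the row before left it; what a row does not reach is not made up. A row lasts 1/8 s, in which the tool goes at most 62.5 mm and 10.7 degrees, less where a joint would pass 70% of its speed; a pose out of reach is approached as far as the arm can. A call is refused whole if a number of a shift passes 0.0625 or a number of a turn 0.188, either way. A call with a gripper value outside its range is refused whole. The fingers move at their own pace and stop on an object; FORCE is the grip in N (left out, the last holds). Time passes only in rows, so rows that do not move let the fingers close. It gives the time, the measured TCP pose, the force and the opening at its end, in the units of the state.
- status.state(): the state, without advancing time (a new reading comes with each control period).
- read_camera(name): name is "side" or "top"; returns the picture (420x560x3 uint8, red, green, blue); there is no depth.
- camera_model(name): a dict with "intrinsics" (3x3 intrinsics, pixels), "R" (3x3) and "t" (3): a world point X has camera coordinates R X + t. Camera axes: x right, y down, z forward; pixel columns grow to the right and rows downward; lengths in mm; the calibration is good to about 2 mm. A picture is of the moment at which its call begins. camera_model takes no time and is no camera call.
- workorder.hand_in(): hands the job in, once; it reports no verdict.
The state is a dict: "time_s": time; "joints": joint angles; "joint_vel": joint speeds; "tau": joint torques, N m; "tcp_pos": TCP position; "tcp_rot": TCP orientation; "ft_force": force on the tool from outside, world axes, zero at the start; "torque": the same for the moment, N m; "grip_width": finger opening in mm.
Only numpy, scipy, OpenCV 4.12 (cv2) and the standard library are available. Lean on these libraries where they do the work, as an engineer would, in place of code of your own. Each camera call takes 0.05 s, during which the arm holds its last target. There are 200 camera calls.

## Task

Set up the bottle in the water bath: put the steel stand flat in the middle of the bath's shelf, stand the amber bottle upright and centred on it, then slip the larger weight ring and after it the smaller one over the neck so that they lie flat, one on the other, on the bottle's shoulder, and last put the cap fully down on the neck. Do it in that order, letting go of each piece before taking the next, and leave the stopwatch and the culture dish where they lie.

Things in the scene. Friction and masses are not known exactly. Their poses are not given: they have to be found in the camera images.
- bath_shelf (a point): Centre of the top of the flat perforated metal shelf inside the white water bath's open square well, 100 mm above the bench; z up. The bath is a fixed box 220 (its x) by 210 (its y) by 145 mm high with a grey control panel on its -x face; the well is 170 by 170 mm with sides along the bath's x and y, and its rim is 45 mm above the shelf. The bath is dry, and its place and yaw change.
- stand_center (a point): Bottle stand: a plain solid-sided steel disc, 66 mm diameter, 22 mm high, flat perforated top (small dark dots), no central hole. Loose, flat on the bench. Point: its centre, 11 mm above its underside; z up.
- bottle_center (a point): Amber glass bottle, 120 mm tall, standing on the bench: cylindrical body 62 mm diameter up to a flat shoulder 66 mm above its underside, then a straight neck 28 mm diameter up to the mouth at 120 mm (the last 3 mm narrow to 23 mm). Point: on its axis, 60 mm above its underside; z up along the neck.
- ring_large_center (a point): Larger weight ring, black rubber-coated, outer diameter 66 mm, hole 40 mm, 16 mm thick, lying flat on the bench. Point: its centre, 8 mm above its underside; z is its axis.
- ring_small_center (a point): Smaller weight ring, black rubber-coated, outer diameter 54 mm, hole 38 mm, 16 mm thick, lying flat on the bench. Point: its centre, 8 mm above its underside; z is its axis.
- cap_center (a point): Aluminium slip-on cap, 42 mm outer diameter, 22 mm high, closed top up and open below, lying on the bench as it goes on. Inside: 36 mm diameter, 18 mm deep, so that on the bottle its closed top rests on the mouth and its lower edge hangs 18 mm below the mouth. Point: on its axis, 11 mm above its lower edge; z up towards the closed top.
- stopwatch_center (a point): Bystander: loose yellow stopwatch, 62 by 52 by 18 mm, lying flat among the things. Point: its centre, 9 mm above its underside.
- dish_center (a point): Bystander: loose clear closed culture dish, 57 mm diameter, 14 mm high, lying on the bench. Point: its centre, 7 mm above its underside.

How it is judged (in metres and radians):
On the way, in this order (a step that is already met when the one before it is completed fails the run):
1. the stand rests flat in the middle of the bath's shelf, let go (horizontal distance between stand_center and bath_shelf below 0.015 m and z of stand_center in the frame of bath_shelf between 0.007 and 0.015 m and angle between stand_center's own z axis and vertical below 0.1 rad and contact force between stand and the fingers below 0.2 N and linear speed of stand below 0.03 m/s), for 0.2 s.
2. the bottle stands upright on the stand, let go (horizontal distance between bottle_center and stand_center below 0.01 m and z of bottle_center in the frame of stand_center between 0.067 and 0.075 m and angle between bottle_center's own z axis and vertical below 0.1 rad and contact force between bottle and the fingers below 0.2 N and linear speed of bottle below 0.03 m/s), for 0.2 s.
3. the larger ring lies flat on the bottle's shoulder, round its neck, let go (horizontal distance between ring_large_center and bottle_center below 0.01 m and z of ring_large_center in the frame of bottle_center between 0.01 and 0.018 m and angle between ring_large_center's own z axis and vertical below 0.1 rad and contact force between ring_large and the fingers below 0.2 N and linear speed of ring_large below 0.03 m/s), for 0.2 s.
4. the smaller ring lies flat on the larger one, round the neck, let go (horizontal distance between ring_small_center and bottle_center below 0.009 m and z of ring_small_center in the frame of bottle_center between 0.026 and 0.034 m and angle between ring_small_center's own z axis and vertical below 0.1 rad and contact force between ring_small and the fingers below 0.2 N and linear speed of ring_small below 0.03 m/s), for 0.2 s.
5. the cap sits fully down over the neck, let go (horizontal distance between cap_center and bottle_center below 0.007 m and z of cap_center in the frame of bottle_center between 0.049 and 0.057 m and angle between cap_center's own z axis and vertical below 0.1 rad and contact force between cap and the fingers below 0.2 N and linear speed of cap below 0.03 m/s), for 0.2 s.
At the end, for the whole second after the job is handed in: All let go, at rest, level within 0.1 rad, seated within 4 mm of height; off-centre at most: stand on shelf 15 mm, bottle on stand 10 mm, larger ring on the shoulder 10 mm, smaller ring on it 9 mm, cap down on the mouth 7 mm (rings and cap: from the bottle's axis) (all of step 1 and all of step 2 and all of step 3 and all of step 4 and all of step 5); the robot touches nothing.
It fails at once if the stopwatch is moved by more than 25 mm (distance of stopwatch_center from where it was at the start of the episode above 0.025 m).
It fails at once if the culture dish is moved by more than 25 mm (distance of dish_center from where it was at the start of the episode above 0.025 m).
It also fails if it takes over 131 s, if anything falls off the work surface, if the arm or the gripper's body presses on something with over 40 N, if the wrist force passes 120 N, or if a joint passes its speed limit or range.

## Working session

There is one attempt and no reset: what is moved stays moved. The work goes in short steps, Python scripts to look and compute and a shell command to move; the robot and the scene stay as the last step left them, time stands still between calls to the robot, and variables do not carry over. Pictures are saved under pics/ and viewed, about 12 in all and at most 16, crops included, and the job is handed in when it is done.

```bash
mkdir -p pics; ls; python3 - <<'E'
from station import status, read_camera, camera_model
import cv2,numpy as np
for n in("top","side"):
    cv2.imwrite(f"pics/{n}0.png",read_camera(n)[:,:,::-1]); m=camera_model(n); print(n,np.round(m["intrinsics"],1).tolist(),np.round(m["R"],4).tolist(),np.round(m["t"],1).tolist())
print(status.state())
E
```

```text
pics
top [[401.9, 0.0, 282.0], [0.0, 401.9, 204.5], [0.0, 0.0, 1.0]] [[-0.0102, -0.9999, -0.0095], [-0.9952, 0.0111, -0.0969], [0.097, 0.0085, -0.9953]] [3.7, 622.1, 860.3]
side [[508.0, 0.0, 283.8], [0.0, 508.0, 207.2], [0.0, 0.0, 1.0]] [[0.9996, -0.0195, 0.0225], [0.0102, -0.4858, -0.874], [0.028, 0.8738, -0.4854]] [-582.3, 63.3, 1139.4]
{'time_s': 0.1, 'joints': array([-1.21312044,  0.47777494,  0.02234443,  1.5563077 , -0.01151662,
        1.10927777, -0.08311306]), 'joint_vel': array([-1.93163092e-05, -1.47087432e-03,  1.09130254e-03, -1.24808035e-03,
        8.10696884e-05,  4.96921150e-04, -2.83305586e-04]), 'tau': array([ 4.52761160e-03, -5.84083056e+01,  1.54042840e+00, -2.73311090e+01,
       -5.41374693e-02,  1.30272045e-02,  7.44433873e-05]), 'tcp_pos': array([302.91394421, 602.60134134, 205.55937684]), 'tcp_rot': array([-0.60156067,  0.60223192,  0.37063444, -0.37157985]), 'ft_force': array([-0.42334439,  0.52917176, -0.61320505]), 'torque': array([ 0.01979831,  0.02276032, -0.00833256]), 'grip_width': 87.8627208711765}
```

View pics/top0.png

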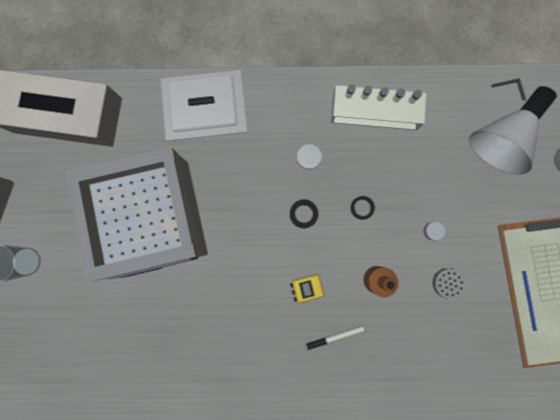

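View pics/side0.png

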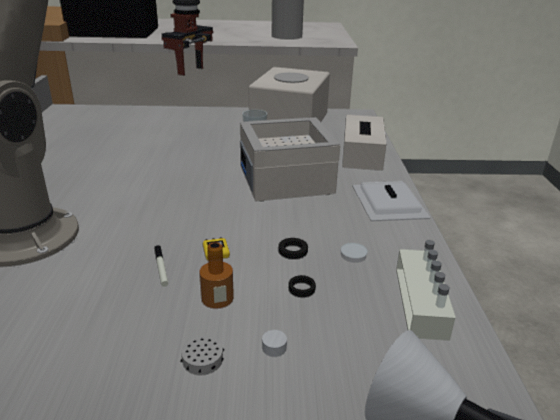

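```bash
cat >h.py <<'E'
from station import status, read_camera, camera_model
import cv2,numpy as np
from scipy.spatial.transform import Rotation as Ro
def cast(n,uv,z):
    m=camera_model(n);K,R,t=[np.array(m[k]) for k in("intrinsics","R","t")]
    d=R.T@np.linalg.solve(K,[*uv,1.]);c=-R.T@t
    return c+d*(z-c[2])/d[2]
def proj(n,X):
    m=camera_model(n);p=np.array(m["intrinsics"])@(np.array(m["R"])@np.array(X,float)+m["t"]);return p[:2]/p[2]
def blob(mask,ctr,r):
    "centre of the min enclosing shape of mask contours within r of ctr"
    w=np.zeros(mask.shape,np.uint8);cv2.circle(w,ctr,r,255,-1)
    cs,_=cv2.findContours(cv2.bitwise_and(mask,w),cv2.RETR_EXTERNAL,cv2.CHAIN_APPROX_NONE)
    c=max(cs,key=cv2.contourArea);(x,y),(a,b),_=cv2.minAreaRect(c)
    e=cv2.fitEllipse(c);return np.array(e[0]),e[1],(x,y),cv2.contourArea(c)
E
python3 - <<'E'
from h import *
im=cv2.imread("pics/top0.png");g=cv2.cvtColor(im,cv2.COLOR_BGR2GRAY);hsv=cv2.cvtColor(im,cv2.COLOR_BGR2HSV)
print(hsv[231,435],hsv[156,309],hsv[250,400],hsv[283,438],hsv[214,293])
dark=cv2.inRange(g,0,50)
for n,c,z in(("L",(304,214),16),("S",(363,208),16)):
    e=blob(dark,c,26);print(n,e,cast("top",e[0],z/2).round(1))
hsvm=cv2.inRange(hsv,(0,120,30),(14,255,255)); e=blob(hsvm,(383,282),30);print("bottle",e)
y=cv2.inRange(hsv,(20,120,60),(35,255,255));e=blob(y,(308,289),25);print("watch",cast("top",e[2],18),e)
big=[]
for (x,yy) in((435,231),(309,156),(450,284),(383,284)):
    big.append(cv2.resize(im[yy-25:yy+25,x-25:x+25],(390,390),interpolation=cv2.INTER_CUBIC))
cv2.imwrite("pics/c0.png",cv2.resize(np.vstack([np.hstack(big[:2]),np.hstack(big[2:])]),(600,600)))
cv2.imwrite("pics/bath0.png",cv2.resize(im[140:290,55:205],(600,600),interpolation=cv2.INTER_CUBIC))
print(Ro.from_quat(status.state()["tcp_rot"],scalar_first=True).as_matrix().round(3))
for p,z in(((435,231),22),((309,156),14),((450,284),22),((138,215),100),((308,289),18),((383,282),66)):print(p,cast("top",p,z).round(1))
E
```

```text
[103  18 169] [ 99  14 179] [ 50   6 138] [105   8 136] [60 12 42]
L (array([303.54403687, 213.36395264]), (25.864803314208984, 26.718704223632812), (304.0, 213.5), 541.0) [603.5 -51.3   8. ]
S (array([362.12954712, 207.38447571]), (21.323650360107422, 21.59006118774414), (362.0, 207.5), 359.5) [ 615.6 -184.2    8. ]
bottle (array([382.54309082, 281.72381592]), (27.252029418945312, 28.877042770385742), (382.5, 281.5000305175781), 616.0)
watch [437.38063756 -56.64797636  18.        ] (array([307.5612793 , 288.23382568]), (25.542423248291016, 30.90828514099121), (307.32354736328125, 288.29412841796875), 581.5)
[[ 0.449 -0.001 -0.893]
 [ 0.893 -0.002  0.449]
 [-0.002 -1.    -0.   ]]
(435, 231) [ 560.1 -341.    22. ]
(309, 156) [734.1 -65.5  14. ]
(450, 284) [ 444.2 -368.2   22. ]
(138, 215) [597.  290.9 100. ]
(308, 289) [435.8 -58.1  18. ]
(383, 282) [ 454.1 -211.9   66. ]
```

View pics/c0.png

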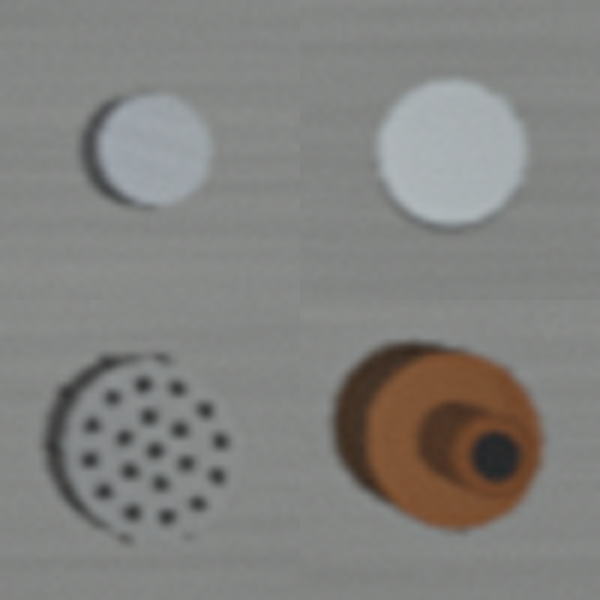

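View pics/bath0.png

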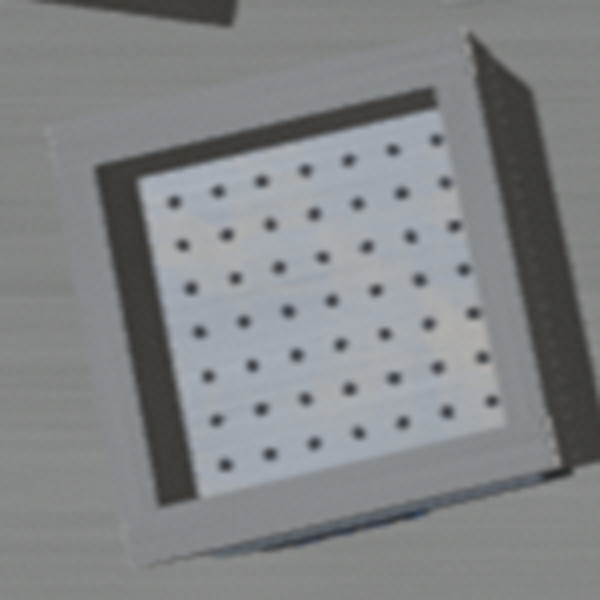

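```bash
python3 - <<'E'
from h import *
def cr(u,v):return(55+u/4,140+v/4)
C=[cast("top",cr(*p),145) for p in((48,128),(468,32),(560,468),(133,566))]
I=[cast("top",cr(*p),145) for p in((97,167),(437,87),(506,426),(158,507))]
for n,P in(("outer",C),("inner",I)):
    P=np.array(P);print(n,P.mean(0).round(1),[np.linalg.norm(P[i]-P[i-1]).round(0) for i in range(4)],np.degrees(np.arctan2(*(P[1]-P[2])[1::-1])).round(1))
print("dot",cast("top",cr(332,300),100).round(1))
T={}
for n,p,z in(("stand",(450.8,284),22),("cap",(435.8,231),22),("bmouth",(390.5,285.2),120),("bshould",(383.8,282.3),66),("L",(304,213.4),16),("S",(362.5,207.5),16),("watch",(307.3,288.3),18),("dish",(309.3,156),14)):
    T[n]=cast("top",p,z);print(n,T[n].round(1),"side px",proj("side",T[n]).round(1))
T["bath"]=cast("top",cr(332,300),100);print(proj("side",T["bath"]))
im=cv2.imread("pics/side0.png")[225:385,150:390];o=cv2.resize(im,(720,480),interpolation=cv2.INTER_CUBIC)
for n,X in T.items():
    u,v=proj("side",X);cv2.drawMarker(o,(int((u-150)*3+1),int((v-225)*3+1)),(0,0,255) if n!="bmouth" else (0,255,0),0,9,1)
cv2.imwrite("pics/ov.png",o)
E
```

```text
outer [595.9 288.9 145. ] [np.float64(217.0), np.float64(210.0), np.float64(218.0), np.float64(208.0)] 12.6
inner [596.2 290.2 145. ] [np.float64(168.0), np.float64(170.0), np.float64(169.0), np.float64(170.0)] 12.3
dot [597.  290.9 100. ]
stand [ 444.2 -370.    22. ] side px [202.6 349. ]
cap [ 560.1 -342.8   22. ] side px [274.6 337.3]
bmouth [ 453.  -213.5  120. ] side px [215.1 244.6]
bshould [ 453.5 -213.5   66. ] side px [216.6 269.2]
L [602.8 -52.   16. ] side px [293.7 244.4]
S [ 614.7 -183.5   16. ] side px [302.3 281.6]
watch [437.4 -56.6  18. ] side px [217.  244.1]
dish [734.1 -66.2  14. ] side px [354.8 249.3]
[287.86407998 147.74016001]
```

View pics/ov.png

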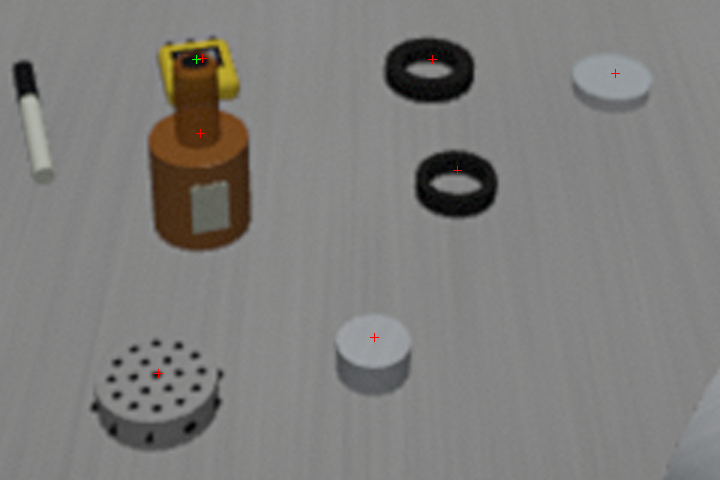

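```bash
cat >d.py <<'E'
import sys
from h import *
s=status.state();T=np.array([float(a) for a in sys.argv[1:4]])
print("t",round(s["time_s"],2),"tcp",s["tcp_pos"].round(1),"go",(T-s["tcp_pos"]).round(1),"F",s["ft_force"].round(1),"w",round(s["grip_width"],1),"jaw",Ro.from_quat(s["tcp_rot"],scalar_first=True).as_matrix()[:,0].round(3))
E
python3 -m pendant '100 .037 -.039 0 0;100 .037 -.039 0 0;100 .037 -.039 0 0;100 .037 -.039 0 0;100 .037 -.039 0 0;100 .037 -.039 0 0;100 .037 -.039 0 0;100 .037 -.039 0 0'
python3 -m pendant '100 -.012 -.05 0 0;100 -.012 -.05 0 0;100 -.012 -.05 0 0;100 -.012 -.05 0 0;100 -.012 -.05 0 0;100 -.012 -.05 0 0;100 -.012 -.05 0 0;100 -.012 -.05 0 0;100 -.012 -.05 0 0;100 -.012 -.05 0 0'
python3 -m pendant '100 -.012 -.05 0 0;100 -.012 -.05 0 0;100 -.012 -.05 0 0;100 0 0 0 0;100 0 0 0 0'
python3 d.py 444 -370 21
```

```text
time_s: 1.1
tcp_pos: [599.9, 289.7, 206.1]
tcp_rot: [0.602, -0.602, -0.371, 0.371]
ft_force: [1.1, -0.4, -0.7]
grip_width: 87.8
time_s: 2.35
tcp_pos: [478.4, -210.3, 206.3]
tcp_rot: [0.602, -0.602, -0.371, 0.371]
ft_force: [-0.1, 0.5, -0.7]
grip_width: 88.1
time_s: 2.98
tcp_pos: [443.2, -358.2, 206.0]
tcp_rot: [0.602, -0.601, -0.371, 0.371]
ft_force: [0.4, 0.2, 1.1]
grip_width: 87.9
t 2.98 tcp [ 443.2 -358.2  206. ] go [   0.8  -11.8 -185. ] F [0.4 0.2 1.1] w 87.9 jaw [0.449 0.893 0.001]
```

```bash

python3 -m pendant '100 .001 -.012 -.03 0;100 0 0 -.05 0;100 0 0 -.05 0;100 0 0 -.03 0;100 0 0 -.015 0;100 0 0 -.01 0;100 0 0 0 0'
python3 d.py 444 -370 21
python3 -m pendant '20 0 0 0 0;20 0 0 0 0;20 0 0 0 0;20 0 0 0 0;20 0 0 0 0;20 0 0 0 0;20 0 0 0 0;20 0 0 0 0' 45
python3 -m pendant '20 0 0 .01 0;20 0 0 .03 0;20 0 0 .05 0;20 0 0 .05 0;20 0 0 .05 0;20 0 0 .03 0;20 0 0 0 0'
python3 d.py 444 -370 250
python3 - <<'E'
from h import *
cv2.imwrite("pics/s1.png",cv2.resize(read_camera("side")[180:420,60:380,::-1],(640,480)))
E
```

```text
time_s: 3.85
tcp_pos: [444.6, -370.7, 21.7]
tcp_rot: [-0.602, 0.602, 0.371, -0.371]
ft_force: [0.4, -0.1, -0.5]
grip_width: 87.9
t 3.85 tcp [ 444.6 -370.7   21.7] go [-0.6  0.7 -0.7] F [ 0.4 -0.1 -0.5] w 87.9 jaw [0.449 0.894 0.   ]
time_s: 4.85
tcp_pos: [444.2, -370.9, 21.4]
tcp_rot: [0.602, -0.602, -0.371, 0.371]
ft_force: [-1.6, 0.6, -0.3]
grip_width: 17.5
time_s: 5.72
tcp_pos: [445.2, -372.0, 244.7]
tcp_rot: [-0.6, 0.604, 0.372, -0.37]
ft_force: [-0.3, -0.5, -0.4]
grip_width: 17.6
t 5.72 tcp [ 445.2 -372.   244.7] go [-1.2  2.   5.3] F [-0.3 -0.5 -0.4] w 17.6 jaw [ 0.449  0.893 -0.   ]
```

View pics/s1.png

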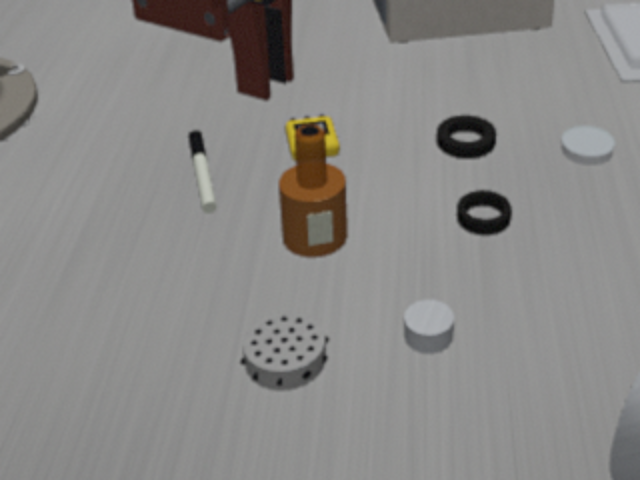

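```bash
python3 - <<'E'
from h import *
s=status.state();p=s["tcp_pos"];print(p)
R=Ro.from_quat(s["tcp_rot"],scalar_first=True).as_matrix();print(R.round(2))
for k in(-1,0,1):
  print(k,proj("side",p+R@[k*9,17,0]),proj("top",p+R@[k*9,17,0]))
cv2.imwrite("pics/t1.png",read_camera("top")[:,:,::-1])
E
```

```text
[ 444.45914776 -371.17441637  242.6673968 ]
[[ 0.45  0.   -0.89]
 [ 0.89 -0.    0.45]
 [ 0.   -1.   -0.  ]]
-1 [191.15565969 246.3787406 ] [505.9554491  298.33534349]
0 [194.82527434 243.25290615] [500.9965512  295.93102959]
1 [198.42263264 240.18862079] [496.04438371 293.52997892]
```

View pics/t1.png

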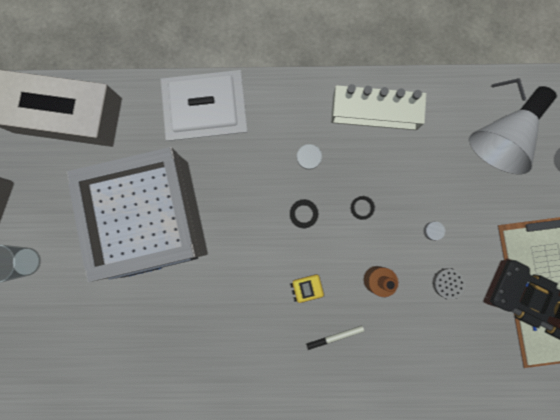

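```bash
python3 - <<'E'
from h import *
s=status.state();p=s["tcp_pos"];R=Ro.from_quat(s["tcp_rot"],scalar_first=True).as_matrix()
a=read_camera("side")[150:270,110:270,::-1];b=cv2.imread("pics/t1.png")[230:350,440:560]
a=cv2.resize(a,(640,480),interpolation=cv2.INTER_CUBIC)
for k,c in((17,(0,255,0)),(0,(0,0,255))):
    u=proj("side",p+R@[0,k,0]);cv2.drawMarker(a,(int((u[0]-110)*4),int((u[1]-150)*4)),c,0,12,1)
cv2.imwrite("pics/z1.png",a)
b=cv2.resize(b,(480,480),interpolation=cv2.INTER_CUBIC)
for k,c in((17,(0,255,0)),(-59,(0,0,255))):
    u=proj("top",p+R@[0,k,0]);cv2.drawMarker(b,(int((u[0]-440)*4),int((u[1]-230)*4)),c,0,12,1)
cv2.imwrite("pics/z1.png",cv2.resize(np.hstack([a,b]),(800,343)))
E
```

```text
(no output)
```

View pics/z1.png

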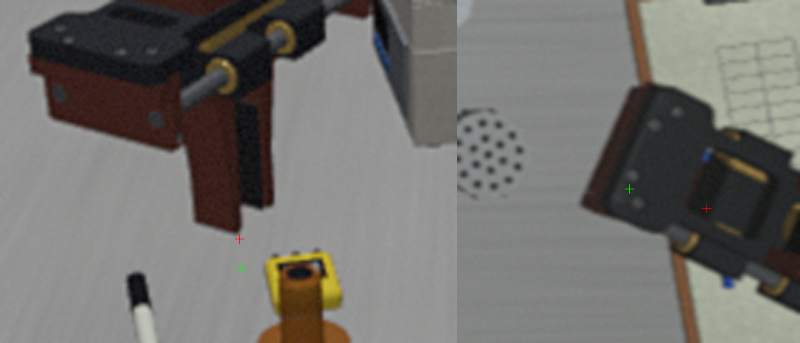

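```bash
python3 - <<'E'
from h import *
for p in((302.9,602.6,188.5),(444.5,-371.2,225.7)):
    for dz in(0,30,50,70): print(p,dz,proj("side",np.add(p,[0,0,dz])).round(1))
a=cv2.resize(cv2.imread("pics/side0.png")[10:90,150:230],(640,640),interpolation=cv2.INTER_CUBIC)
cv2.imwrite("pics/z0.png",cv2.resize(a,(480,480)))
print(status.state()["joints"].round(3),status.state()["tau"].round(1))
E
```

```text
(302.9, 602.6, 188.5) 0 [191.6  81.7]
(302.9, 602.6, 188.5) 30 [191.  72.]
(302.9, 602.6, 188.5) 50 [190.6  65.5]
(302.9, 602.6, 188.5) 70 [190.1  58.8]
(444.5, -371.2, 225.7) 0 [194.8 243.2]
(444.5, -371.2, 225.7) 30 [193.5 225. ]
(444.5, -371.2, 225.7) 50 [192.5 212.5]
(444.5, -371.2, 225.7) 70 [191.6 199.6]
[ 0.231  0.301  0.447  1.777 -0.144  1.097  1.832] [  0.1 -43.9   4.8 -27.4   0.1   0.1  -0. ]
```

View pics/z0.png

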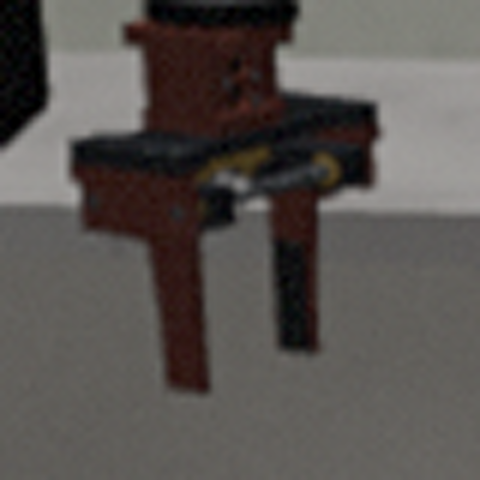

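```bash

python3 -m pendant '100 0 0 0 0;100 0 0 0 0;100 0 0 -.04 0;100 0 .001 -.05 0;100 0 0 -.05 0;100 0 0 -.05 0;100 0 0 -.03 0;100 0 0 -.014 0;100 0 0 -.005 0;100 0 0 0 0' 
python3 d.py 444 -370 -8
python3 - <<'E'
from h import *
s=status.state();p=s["tcp_pos"];R=Ro.from_quat(s["tcp_rot"],scalar_first=True).as_matrix()
a=read_camera("side")[270:390,120:280,::-1];b=read_camera("top")[224:344,390:510,::-1]
a=cv2.resize(a,(640,480),interpolation=cv2.INTER_CUBIC);b=cv2.resize(b,(480,480),interpolation=cv2.INTER_CUBIC)
for k in(-44,44):
  for w in(-10,10):
    X=p+R@[k,17,w]+[0,0,30]
    u=proj("side",X);cv2.drawMarker(a,(int((u[0]-120)*4),int((u[1]-270)*4)),(0,255,0),0,12,1)
cv2.imwrite("pics/z2.png",cv2.resize(np.hstack([a,b]),(800,343)))
E
```

```text
time_s: 7.12
tcp_pos: [444.7, -370.4, 3.2]
tcp_rot: [-0.602, 0.602, 0.371, -0.371]
ft_force: [0.1, -0.1, 0.6]
grip_width: 88.1
t 7.12 tcp [ 444.7 -370.4    3.2] go [ -0.7   0.4 -11.2] F [ 0.1 -0.1  0.6] w 88.1 jaw [ 0.449  0.893 -0.   ]
```

View pics/z2.png

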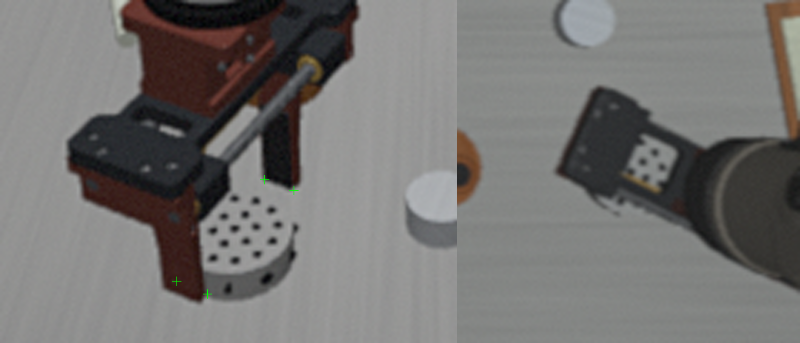

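```bash

python3 -m pendant '100 0 0 -.007 0;100 0 0 -.004 0;100 0 0 0 0' 
python3 d.py 444 -370 -8
python3 -m pendant '20 0 0 0 0;20 0 0 0 0;20 0 0 0 0;20 0 0 0 0;20 0 0 0 0;20 0 0 0 0;20 0 0 0 0' 50
python3 d.py 444 -370 -8
```

```text
time_s: 7.6
tcp_pos: [443.9, -369.7, -8.9]
tcp_rot: [0.602, -0.602, -0.371, 0.371]
ft_force: [-0.1, 0.4, 1.0]
grip_width: 87.7
t 7.6 tcp [ 443.9 -369.7   -8.9] go [ 0.1 -0.3  0.9] F [-0.1  0.4  1. ] w 87.7 jaw [0.449 0.893 0.   ]
time_s: 8.48
tcp_pos: [444.3, -369.9, -8.4]
tcp_rot: [-0.602, 0.602, 0.371, -0.371]
ft_force: [0.7, 1.1, 3.1]
grip_width: 64.1
t 8.47 tcp [ 444.3 -369.9   -8.4] go [-0.3 -0.1  0.4] F [0.7 1.1 3.1] w 64.1 jaw [0.449 0.893 0.   ]
```

```bash

python3 -m pendant '20 0 0 .005 0;20 0 0 .02 0;20 0 0 .04 0;20 0 0 .05 0;20 0 0 .05 0;20 0 0 .04 0;20 .006 .026 .005 0' 
python3 -m pendant '20 .012 .052 0 0;20 .012 .052 0 0;20 .012 .052 0 0;20 .012 .052 0 0;20 .012 .052 0 0;20 .012 .052 0 0;20 .012 .052 0 0;20 .012 .052 0 0;20 .012 .052 0 0;20 .012 .052 0 0' 
python3 -m pendant '20 .012 .052 0 0;20 .012 .052 0 0;20 .003 .01 0 0;20 0 0 0 0;20 0 0 0 0' 
python3 d.py 596.5 290.2 91.6
```

```text
time_s: 9.35
tcp_pos: [450.5, -347.1, 206.3]
tcp_rot: [-0.6, 0.605, 0.371, -0.369]
ft_force: [0.2, 0.8, -2.3]
grip_width: 64.0
time_s: 10.6
tcp_pos: [570.4, 177.2, 202.9]
tcp_rot: [-0.602, 0.602, 0.371, -0.371]
ft_force: [0.7, -0.6, -2.5]
grip_width: 63.8
time_s: 11.22
tcp_pos: [597.5, 287.6, 202.0]
tcp_rot: [-0.602, 0.603, 0.37, -0.37]
ft_force: [0.3, 0.4, -1.8]
grip_width: 64.2
t 11.22 tcp [597.5 287.6 202. ] go [  -1.     2.6 -110.4] F [ 0.3  0.4 -1.8] w 64.2 jaw [ 0.452  0.892 -0.001]
```

```bash

python3 -m pendant '20 -.001 .0025 -.03 0;20 0 0 -.04 0;20 0 0 -.025 0;20 0 0 -.01 0;20 0 0 -.004 0;20 0 0 0 0;20 0 0 0 0' 
python3 d.py 596.5 290.2 91.6
```

```text
time_s: 12.1
tcp_pos: [596.8, 292.8, 93.6]
tcp_rot: [-0.602, 0.602, 0.372, -0.37]
ft_force: [-0.1, -0.7, -0.9]
grip_width: 64.1
t 12.1 tcp [596.8 292.8  93.6] go [-0.3 -2.6 -2. ] F [-0.1 -0.7 -0.9] w 64.1 jaw [0.449 0.893 0.002]
```

```bash

python3 -m pendant '20 0 -.001 -.0015 0;20 0 0 0 0'
python3 d.py 596.5 290.2 91.6
python3 -m pendant '100 0 0 0 0;100 0 0 0 0;100 0 0 0 0;100 0 0 0 0;100 0 0 .02 0;100 0 0 .05 0;100 0 0 .05 0;100 -.012 -.05 .02 0;100 -.012 -.05 0 0;100 -.012 -.05 0 0'
python3 -m pendant '100 -.012 -.05 0 0;100 -.012 -.05 0 0;100 0 0 0 0;100 0 0 0 0'
python3 - <<'E'
from h import *
im=read_camera("top")[:,:,::-1];cv2.imwrite("pics/t3.png",im)
cv2.imwrite("pics/z3.png",cv2.resize(im[140:290,55:205],(600,600),interpolation=cv2.INTER_CUBIC))
E
python3 d.py 453.3 -213.5 60
```

```text
time_s: 12.35
tcp_pos: [596.7, 291.8, 91.6]
tcp_rot: [-0.602, 0.602, 0.372, -0.371]
ft_force: [-0.4, 0.7, 1.1]
grip_width: 64.0
t 12.35 tcp [596.7 291.8  91.6] go [-0.2 -1.6 -0. ] F [-0.4  0.7  1.1] w 64.0 jaw [0.449 0.893 0.001]
time_s: 13.6
tcp_pos: [560.3, 140.1, 233.0]
tcp_rot: [-0.602, 0.602, 0.372, -0.37]
ft_force: [0.0, -0.2, 0.5]
grip_width: 87.6
time_s: 14.1
tcp_pos: [536.7, 42.3, 232.1]
tcp_rot: [0.602, -0.602, -0.372, 0.37]
ft_force: [-0.1, -0.6, 0.7]
grip_width: 88.2
t 14.15 tcp [536.6  43.  231.8] go [ -83.3 -256.5 -171.8] F [-0.2  0.4  0.3] w 88.1 jaw [0.448 0.894 0.001]
```

View pics/z3.png

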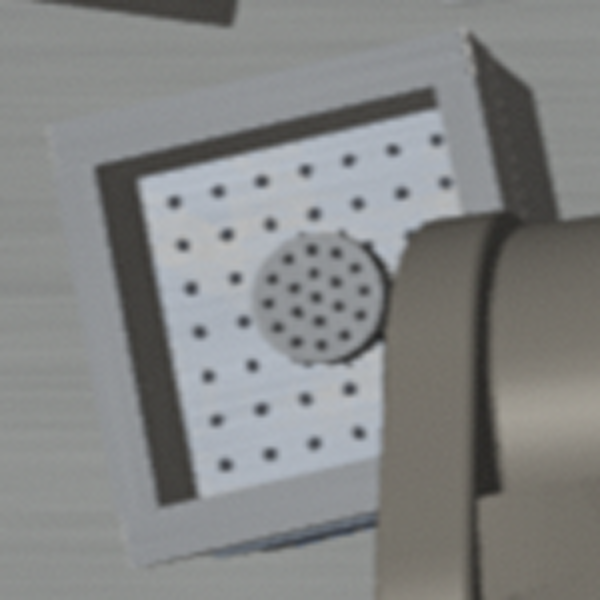

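```bash
python3 - <<'E'
from h import *
print(cast("top",(55+316/4,140+298/4),122))
E
python3 -m pendant '100 -.016 -.05 0 0;100 -.016 -.05 0 0;100 -.016 -.05 0 0;100 -.016 -.05 0 0;100 -.016 -.05 0 0;100 -.003 -.0065 0 0;100 0 0 0 0'
python3 d.py 453.3 -213.5 60
```

```text
[596.39917168 290.79273063 122.        ]
time_s: 15.02
tcp_pos: [454.0, -213.8, 231.1]
tcp_rot: [0.602, -0.602, -0.372, 0.371]
ft_force: [-0.3, 0.9, 0.4]
grip_width: 88.0
t 15.03 tcp [ 454.  -213.8  231.1] go [  -0.7    0.3 -171.1] F [-0.3  0.9  0.4] w 88.0 jaw [0.448 0.894 0.   ]
```

```bash

python3 -m pendant '100 -.0005 0 -.05 0;100 0 0 -.05 0;100 0 0 -.04 0;100 0 0 -.02 0;100 0 0 -.011 0;100 0 0 0 0'
python3 d.py 453.3 -213.5 60
python3 -m pendant '10 0 0 0 0;10 0 0 0 0;10 0 0 0 0;10 0 0 0 0;10 0 0 0 0;10 0 0 0 0;10 0 0 0 0;10 0 0 0 0' 50
python3 -m pendant '10 0 0 .01 0;10 0 0 .03 0;10 0 0 .05 0;10 0 0 .05 0;10 0 0 .05 0;10 0 0 .03 0;10 0 0 0 0;10 0 0 0 0'
python3 d.py 453.3 -213.5 280
```

```text
time_s: 15.78
tcp_pos: [453.2, -213.6, 59.6]
tcp_rot: [0.602, -0.601, -0.372, 0.372]
ft_force: [-0.5, 0.2, -0.4]
grip_width: 87.7
t 15.78 tcp [ 453.2 -213.6   59.6] go [0.1 0.1 0.4] F [-0.5  0.2 -0.4] w 87.7 jaw [0.447 0.894 0.   ]
time_s: 16.77
tcp_pos: [452.5, -214.7, 59.8]
tcp_rot: [0.602, -0.602, -0.371, 0.371]
ft_force: [0.1, -0.2, -2.5]
grip_width: 27.6
time_s: 17.77
tcp_pos: [451.6, -214.5, 278.6]
tcp_rot: [0.603, -0.601, -0.371, 0.372]
ft_force: [0.5, -0.1, -3.4]
grip_width: 27.3
t 17.77 tcp [ 451.6 -214.5  278.6] go [1.7 1.  1.4] F [ 0.5 -0.1 -3.4] w 27.3 jaw [ 0.449  0.893 -0.   ]
```

```bash

python3 -m pendant '10 .007 .025 0 0;10 .014 .05 0 0;10 .014 .05 0 0;10 .014 .05 0 0;10 .014 .05 0 0;10 .014 .05 0 0;10 .014 .05 0 0;10 .014 .05 0 0;10 .014 .05 0 0;10 .014 .05 0 0'
python3 -m pendant '10 .007 .025 0 0;10 .003 .004 0 0;10 0 0 0 0;10 0 0 0 0;10 0 0 0 0'
python3 d.py 596.4 290.8 182
python3 -m pendant '10 0 0 -.03 0;10 0 0 -.03 0;10 0 0 -.02 0;10 0 0 -.01 0;10 0 0 -.004 0;10 0 0 0 0;10 0 0 0 0'
python3 d.py 596.4 290.8 182
python3 - <<'E'
from h import *
im=read_camera("side")[:,:,::-1]
cv2.imwrite("pics/z4.png",cv2.resize(im[50:210,180:400],(770,560),interpolation=cv2.INTER_CUBIC))
E
```

```text
time_s: 19.02
tcp_pos: [585.0, 261.0, 277.0]
tcp_rot: [0.602, -0.602, -0.369, 0.373]
ft_force: [0.5, -0.3, -3.5]
grip_width: 27.3
time_s: 19.65
tcp_pos: [595.8, 287.7, 280.2]
tcp_rot: [-0.602, 0.602, 0.371, -0.371]
ft_force: [-0.5, -0.1, -2.5]
grip_width: 27.6
t 19.65 tcp [595.8 287.7 280.2] go [  0.6   3.1 -98.2] F [-0.5 -0.1 -2.5] w 27.6 jaw [ 0.451  0.893 -0.   ]
time_s: 20.52
tcp_pos: [596.2, 289.3, 186.9]
tcp_rot: [-0.602, 0.602, 0.372, -0.371]
ft_force: [-0.2, 0.2, -3.2]
grip_width: 27.3
t 20.52 tcp [596.2 289.3 186.9] go [ 0.2  1.5 -4.9] F [-0.2  0.2 -3.2] w 27.3 jaw [0.449 0.893 0.001]
```

View pics/z4.png

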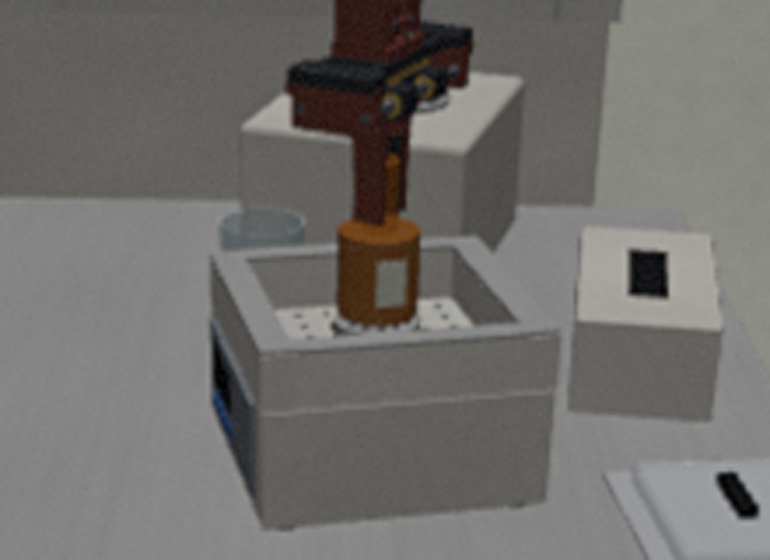

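```bash

python3 -m pendant '10 0 .001 -.002 0;10 0 0 0 0'
python3 -m pendant '10 0 0 -.0015 0;10 0 0 0 0'
python3 -m pendant '10 0 0 -.001 0;10 0 0 0 0'
```

```text
time_s: 20.82
tcp_pos: [595.5, 290.3, 183.9]
tcp_rot: [0.602, -0.602, -0.371, 0.371]
ft_force: [-0.9, -0.1, -3.1]
grip_width: 27.2
time_s: 21.08
tcp_pos: [595.6, 290.0, 182.3]
tcp_rot: [-0.602, 0.602, 0.371, -0.371]
ft_force: [-0.1, 0.3, -3.5]
grip_width: 27.4
time_s: 21.32
tcp_pos: [595.8, 290.1, 181.8]
tcp_rot: [0.602, -0.602, -0.371, 0.371]
ft_force: [-0.3, -0.7, -0.7]
grip_width: 27.4
```

```bash

python3 -m pendant '100 0 0 0 0;100 0 0 0 0;100 0 0 0 0;100 0 0 0 0;100 0 0 0 0;100 0 0 .03 0;100 0 0 .04 0;100 0 -.01 .02 0;100 .001 -.05 0 0;100 .001 -.05 0 0'
python3 -m pendant '100 .001 -.05 0 0;100 .001 -.05 0 0;100 .001 -.05 0 0;100 .001 -.05 0 0;100 .001 -.03 0 0;100 0 0 0 0;100 0 0 0 0'
python3 - <<'E'
from h import *
im=read_camera("top")[:,:,::-1].copy();cv2.imwrite("pics/t5.png",im)
hsv=cv2.cvtColor(im,cv2.COLOR_BGR2HSV);m=cv2.inRange(hsv,(0,120,30),(14,255,255))
for z,X in((120,(596.4,290.8,242)),(66,(596.4,290.8,188))): print(proj("top",X).round(1))
print(blob(m,(134,215),45))
cv2.imwrite("pics/z5.png",cv2.resize(im[140:290,55:255],(800,600),interpolation=cv2.INTER_CUBIC))
E
python3 d.py 602.8 -52 -8
```

```text
time_s: 22.58
tcp_pos: [597.4, 178.3, 271.2]
tcp_rot: [-0.602, 0.602, 0.371, -0.371]
ft_force: [0.1, -1.0, 0.9]
grip_width: 87.8
time_s: 23.45
tcp_pos: [602.4, -48.8, 271.0]
tcp_rot: [0.602, -0.601, -0.371, 0.371]
ft_force: [0.6, -0.5, -0.2]
grip_width: 88.0
[107.3 209.4]
[120.4 211.9]
(array([123.74881744, 212.67222595]), (30.528627395629883, 43.02781295776367), (124.38460540771484, 213.57693481445312), 990.5)
t 23.5 tcp [602.5 -48.2 271.1] go [   0.3   -3.8 -279.1] F [ 0.6  0.7 -0.9] w 87.8 jaw [0.447 0.894 0.   ]
```

View pics/z5.png

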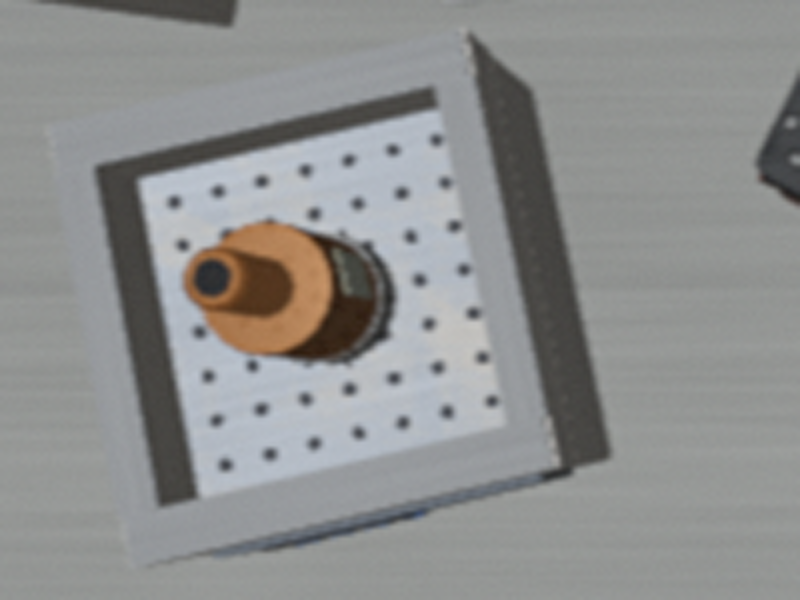

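```bash

python3 -m pendant '100 0 -.0035 -.05 0;100 0 0 -.055 0;100 0 0 -.055 0;100 0 0 -.055 0;100 0 0 -.03 0;100 0 0 -.02 0;100 0 0 -.01 0;100 0 0 -.004 0;100 0 0 0 0'
python3 d.py 602.8 -52 -9
python3 -m pendant '20 0 0 0 0;20 0 0 0 0;20 0 0 0 0;20 0 0 0 0;20 0 0 0 0;20 0 0 0 0;20 0 0 0 0' 35
python3 d.py 602.8 -52 -9
python3 - <<'E'
from h import *
print(cast("top",(108,209.5),242),cast("top",(121.75,212),188))
E
```

```text
time_s: 24.62
tcp_pos: [603.3, -53.3, -6.8]
tcp_rot: [-0.602, 0.602, 0.372, -0.371]
ft_force: [-0.0, 0.4, 0.1]
grip_width: 87.6
t 24.62 tcp [603.3 -53.3  -6.8] go [-0.5  1.3 -2.2] F [-0.   0.4  0.1] w 87.6 jaw [0.449 0.893 0.001]
time_s: 25.5
tcp_pos: [603.2, -53.2, -7.0]
tcp_rot: [-0.602, 0.602, 0.372, -0.371]
ft_force: [0.3, 0.8, 4.6]
grip_width: 65.5
t 25.5 tcp [603.2 -53.2  -7. ] go [-0.4  1.2 -2. ] F [0.3 0.8 4.6] w 65.5 jaw [0.449 0.894 0.001]
[596.19624021 289.63098867 242.        ] [596.17877782 288.31563405 188.        ]
```

```bash

python3 -m pendant '20 0 0 .01 0;20 0 0 .03 0;20 0 0 .055 0;20 0 0 .055 0;20 0 0 .055 0;20 0 0 .05 0;20 0 .02 .015 0;20 -.001 .05 0 0;20 -.001 .05 0 0;20 -.001 .05 0 0'
python3 -m pendant '20 -.001 .05 0 0;20 -.001 .05 0 0;20 -.001 .05 0 0;20 -.001 .0205 0 0;20 0 0 0 0;20 0 0 0 0;20 0 0 0 0;20 0 0 0 0'
python3 d.py 596.2 289.3 181;python3 d.py 596.2 289.3 181;python3 -c "
from station import read_camera;read_camera('top')"
python3 d.py 596.2 289.3 181
```

```text
time_s: 26.75
tcp_pos: [598.9, 117.5, 262.5]
tcp_rot: [-0.602, 0.602, 0.371, -0.371]
ft_force: [1.4, -0.4, -1.4]
grip_width: 65.2
time_s: 27.75
tcp_pos: [596.1, 285.7, 262.7]
tcp_rot: [-0.602, 0.602, 0.371, -0.37]
ft_force: [-0.9, -1.1, -1.6]
grip_width: 65.2
t 27.75 tcp [596.1 285.7 262.7] go [  0.1   3.6 -81.7] F [-0.9 -1.1 -1.6] w 65.2 jaw [0.451 0.893 0.   ]
t 27.75 tcp [596.1 285.7 262.7] go [  0.1   3.6 -81.7] F [-0.9 -1.1 -1.6] w 65.2 jaw [0.451 0.893 0.   ]
t 27.8 tcp [595.9 286.1 262.6] go [  0.3   3.2 -81.6] F [ 0.2 -0.4 -2.2] w 65.7 jaw [ 0.45   0.893 -0.   ]
```

```bash

python3 -m pendant '20 0 .0025 0 0;20 0 0 -.015 0;20 0 0 -.015 0;20 0 0 -.015 0;20 0 0 0 0'
python3 d.py 596.2 289.3 181
python3 -m pendant '20 0 0 -.015 0;20 0 0 -.01 0;20 0 0 -.005 0;20 0 0 0 0'
python3 d.py 596.2 289.3 181
```

```text
time_s: 28.42
tcp_pos: [594.5, 289.1, 215.2]
tcp_rot: [0.602, -0.602, -0.37, 0.372]
ft_force: [-0.4, 0.1, -0.9]
grip_width: 65.4
t 28.43 tcp [594.5 289.1 215.2] go [  1.7   0.2 -34.2] F [-0.4  0.1 -0.9] w 65.4 jaw [ 0.449  0.894 -0.003]
time_s: 28.92
tcp_pos: [595.5, 289.5, 187.0]
tcp_rot: [0.602, -0.602, -0.371, 0.371]
ft_force: [-0.9, 0.6, -1.1]
grip_width: 65.4
t 28.93 tcp [595.5 289.5 187. ] go [ 0.7 -0.2 -6. ] F [-0.9  0.6 -1.1] w 65.4 jaw [ 0.449  0.893 -0.001]
```

```bash

python3 -m pendant '20 0 0 -.004 0;20 0 0 0 0'
python3 -m pendant '20 0 0 -.0015 0;20 0 0 0 0'
python3 d.py 596.2 289.3 181
```

```text
time_s: 29.18
tcp_pos: [595.6, 289.6, 183.4]
tcp_rot: [0.602, -0.602, -0.371, 0.371]
ft_force: [0.9, 0.1, -1.4]
grip_width: 65.3
time_s: 29.42
tcp_pos: [595.6, 289.6, 182.0]
tcp_rot: [0.602, -0.602, -0.371, 0.371]
ft_force: [-1.0, -0.7, -2.1]
grip_width: 65.4
t 29.43 tcp [595.6 289.6 182. ] go [ 0.6 -0.3 -1. ] F [-1.  -0.7 -2.1] w 65.4 jaw [0.449 0.893 0.   ]
```

```bash

python3 -m pendant '100 0 0 -.0005 0;100 0 0 0 0;100 0 0 0 0;100 0 0 0 0;100 0 0 .02 0;100 0 0 .04 0;100 0 0 .03 0;100 .002 -.05 0 0;100 .002 -.05 0 0;100 .002 -.05 0 0'
python3 -m pendant '100 .002 -.05 0 0;100 .002 -.05 0 0;100 .002 -.05 0 0;100 .002 -.05 0 0;100 .002 -.05 0 0;100 .002 -.05 0 0;100 .001 -.024 0 0;100 0 0 0 0;100 0 0 0 0'
python3 - <<'E'
from h import *
im=read_camera("top")[:,:,::-1].copy()
g=cv2.cvtColor(im,cv2.COLOR_BGR2GRAY);print("predicted ring top",proj("top",(596.2,289.3,204)).round(1))
try:print(blob(cv2.inRange(g,0,50),(117,211),24))
except Exception as e:print(e)
a=im[165:265,60:200];b=read_camera("side")[90:190,220:360,::-1]
cv2.imwrite("pics/z6.png",cv2.resize(np.vstack([a,b]),(420,600),interpolation=cv2.INTER_CUBIC))
E
python3 d.py 614.7 -183.5 -8
```

```text
time_s: 30.68
tcp_pos: [601.6, 138.1, 271.7]
tcp_rot: [-0.602, 0.602, 0.371, -0.371]
ft_force: [0.1, -0.4, -0.2]
grip_width: 87.7
time_s: 31.8
tcp_pos: [614.9, -182.5, 271.3]
tcp_rot: [0.602, -0.601, -0.372, 0.371]
ft_force: [-0.6, 1.0, -0.1]
grip_width: 88.0
predicted ring top [117.6 211.3]
(array([120.56650543, 212.44520569]), (32.13259506225586, 38.06938552856445), (121.2459487915039, 213.07571411132812), 546.5)
t 31.9 tcp [ 615.1 -182.1  271.4] go [  -0.4   -1.4 -279.4] F [-1.3 -0.3  0.4] w 88.0 jaw [0.447 0.895 0.001]
```

View pics/z6.png

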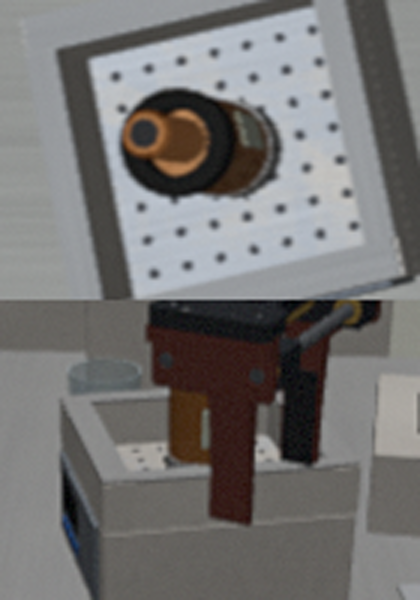

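```bash

python3 -m pendant '100 -.0005 -.001 -.05 0;100 0 0 -.055 0;100 0 0 -.055 0;100 0 0 -.055 0;100 0 0 -.03 0;100 0 0 -.02 0;100 0 0 -.01 0;100 0 0 -.004 0;100 0 0 0 0'
python3 d.py 614.7 -183.5 -7.5
python3 -m pendant '20 0 0 0 0;20 0 0 0 0;20 0 0 0 0;20 0 0 0 0;20 0 0 0 0;20 0 0 0 0;20 0 0 0 0' 30
python3 d.py 614.7 -183.5 -7.5
python3 -m pendant '20 0 0 .01 0;20 0 0 .03 0;20 0 0 .055 0;20 0 0 .055 0;20 0 0 .055 0;20 0 0 .055 0;20 0 .02 .015 0;20 -.002 .05 0 0;20 -.002 .05 0 0;20 -.002 .05 0 0'
python3 -m pendant '20 -.002 .05 0 0;20 -.002 .05 0 0;20 -.002 .05 0 0;20 -.002 .05 0 0;20 -.002 .05 0 0;20 -.002 .05 0 0;20 -.001 .0045 0 0;20 0 0 0 0;20 0 0 0 0;20 0 0 0 0'
python3 d.py 595.8 289.9 197
```

```text
time_s: 33.02
tcp_pos: [614.8, -185.5, -6.7]
tcp_rot: [-0.602, 0.602, 0.371, -0.371]
ft_force: [-0.1, -0.4, -0.1]
grip_width: 87.8
t 33.02 tcp [ 614.8 -185.5   -6.7] go [-0.1  2.  -0.8] F [-0.1 -0.4 -0.1] w 87.8 jaw [0.449 0.893 0.   ]
time_s: 33.9
tcp_pos: [614.4, -185.3, -7.3]
tcp_rot: [-0.602, 0.602, 0.371, -0.371]
ft_force: [-0.8, 1.0, 2.3]
grip_width: 53.1
t 33.9 tcp [ 614.4 -185.3   -7.3] go [ 0.3  1.8 -0.2] F [-0.8  1.   2.3] w 53.1 jaw [0.449 0.894 0.   ]
time_s: 35.15
tcp_pos: [607.5, -14.3, 267.8]
tcp_rot: [-0.602, 0.602, 0.371, -0.371]
ft_force: [0.1, 1.0, 0.1]
grip_width: 53.1
time_s: 36.4
tcp_pos: [595.7, 287.3, 267.7]
tcp_rot: [-0.602, 0.603, 0.37, -0.37]
ft_force: [0.4, 0.3, -1.7]
grip_width: 53.0
t 36.4 tcp [595.7 287.3 267.7] go [  0.1   2.6 -70.7] F [ 0.4  0.3 -1.7] w 53.0 jaw [ 0.451  0.892 -0.   ]
```

```bash

python3 -m pendant '20 0 .002 0 0;20 0 0 -.01 0;20 0 0 -.015 0;20 0 0 -.015 0;20 0 0 0 0'
python3 d.py 595.8 289.9 197
python3 -m pendant '20 0 0 -.015 0;20 0 0 -.007 0;20 0 0 -.003 0;20 0 0 0 0'
python3 d.py 595.8 289.9 197
python3 -m pendant '20 0 0 -.003 0;20 0 0 0 0'
python3 d.py 595.8 289.9 197
```

```text
time_s: 37.02
tcp_pos: [594.0, 290.6, 225.2]
tcp_rot: [0.602, -0.602, -0.37, 0.372]
ft_force: [0.4, -0.6, -1.0]
grip_width: 53.2
t 37.02 tcp [594.  290.6 225.2] go [  1.8  -0.7 -28.2] F [ 0.4 -0.6 -1. ] w 53.2 jaw [ 0.449  0.893 -0.003]
time_s: 37.52
tcp_pos: [595.2, 291.1, 202.4]
tcp_rot: [0.602, -0.602, -0.371, 0.371]
ft_force: [0.5, 0.0, -0.8]
grip_width: 53.0
t 37.52 tcp [595.2 291.1 202.4] go [ 0.6 -1.2 -5.4] F [ 0.5  0.  -0.8] w 53.0 jaw [ 0.449  0.893 -0.   ]
time_s: 37.78
tcp_pos: [595.1, 291.1, 199.4]
tcp_rot: [0.602, -0.602, -0.371, 0.371]
ft_force: [-0.7, -0.3, -0.8]
grip_width: 53.2
t 37.77 tcp [595.1 291.1 199.4] go [ 0.7 -1.2 -2.4] F [-0.7 -0.3 -0.8] w 53.2 jaw [0.449 0.893 0.   ]
```

```bash

python3 -m pendant '20 0 -.001 -.0015 0;20 0 0 0 0'
python3 -m pendant '20 0 0 -.001 0;20 0 0 0 0'
python3 d.py 595.8 289.9 197
python3 -m pendant '100 0 0 0 0;100 0 0 0 0;100 0 0 0 0;100 0 0 0 0;100 0 0 .02 0;100 0 0 .04 0;100 0 0 .02 0;100 -.002 -.05 0 0;100 -.003 -.05 0 0;100 -.003 -.05 0 0'
python3 -m pendant '100 -.003 -.05 0 0;100 -.003 -.05 0 0;100 -.003 -.05 0 0;100 -.003 -.05 0 0;100 -.003 -.05 0 0;100 -.003 -.05 0 0;100 -.003 -.05 0 0;100 -.003 -.05 0 0;100 -.003 -.05 0 0;100 0 -.032 0 0'
python3 -m pendant '100 0 0 0 0;100 0 0 0 0'
python3 - <<'E'
from h import *
im=read_camera("top")[:,:,::-1].copy()
a=im[165:265,60:200];b=read_camera("side")[90:190,220:360,::-1]
cv2.imwrite("pics/z7.png",cv2.resize(np.vstack([a,b]),(420,600),interpolation=cv2.INTER_CUBIC))
E
python3 d.py 560.1 -342.8 -8
```

```text
time_s: 38.02
tcp_pos: [595.2, 289.9, 197.9]
tcp_rot: [-0.602, 0.602, 0.371, -0.371]
ft_force: [-0.0, 0.9, -0.8]
grip_width: 53.3
time_s: 38.28
tcp_pos: [595.1, 290.1, 196.9]
tcp_rot: [0.602, -0.602, -0.371, 0.371]
ft_force: [0.6, -0.3, -0.8]
grip_width: 52.9
t 38.27 tcp [595.1 290.1 196.9] go [ 0.7 -0.2  0.1] F [ 0.6 -0.3 -0.8] w 52.9 jaw [ 0.449  0.893 -0.   ]
time_s: 39.52
tcp_pos: [587.0, 138.6, 277.1]
tcp_rot: [-0.602, 0.602, 0.371, -0.371]
ft_force: [-0.5, -1.4, 0.3]
grip_width: 88.0
time_s: 40.78
tcp_pos: [559.1, -344.9, 277.1]
tcp_rot: [-0.602, 0.603, 0.37, -0.37]
ft_force: [0.2, -0.0, -0.4]
grip_width: 88.1
time_s: 41.02
tcp_pos: [560.6, -340.7, 276.8]
tcp_rot: [0.602, -0.601, -0.372, 0.371]
ft_force: [-0.0, 1.1, 0.4]
grip_width: 88.2
t 41.12 tcp [ 560.9 -340.   276.9] go [  -0.8   -2.8 -284.9] F [ 0.1 -0.4  0.8] w 88.2 jaw [0.447 0.895 0.001]
```

View pics/z7.png

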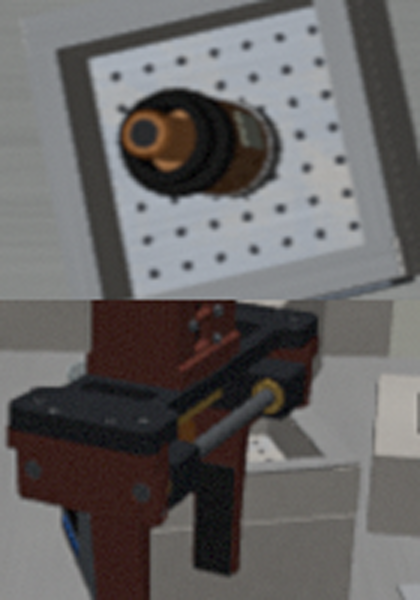

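```bash

python3 -m pendant '100 -.0005 -.0015 -.05 0;100 0 0 -.055 0;100 0 0 -.055 0;100 0 0 -.055 0;100 0 0 -.03 0;100 0 0 -.02 0;100 0 0 -.01 0;100 0 0 -.007 0;100 0 0 0 0'
python3 d.py 560.1 -342.8 -6
python3 -m pendant '20 0 0 0 0;20 0 0 0 0;20 0 0 0 0;20 0 0 0 0;20 0 0 0 0;20 0 0 0 0;20 0 0 0 0;20 0 0 0 0' 30
python3 d.py 560.1 -342.8 -6
```

```text
time_s: 42.25
tcp_pos: [560.1, -343.5, -4.6]
tcp_rot: [-0.602, 0.602, 0.371, -0.371]
ft_force: [-0.2, 0.2, 1.1]
grip_width: 87.8
t 42.25 tcp [ 560.1 -343.5   -4.6] go [ 0.   0.7 -1.4] F [-0.2  0.2  1.1] w 87.8 jaw [0.449 0.893 0.   ]
time_s: 43.25
tcp_pos: [559.7, -343.3, -5.0]
tcp_rot: [0.602, -0.602, -0.371, 0.371]
ft_force: [-0.0, 0.0, 1.0]
grip_width: 41.1
t 43.25 tcp [ 559.7 -343.3   -5. ] go [ 0.4  0.5 -1. ] F [-0.  0.  1.] w 41.1 jaw [0.449 0.893 0.   ]
```

```bash

python3 -m pendant '20 0 0 .01 0;20 0 0 .03 0;20 0 0 .055 0;20 0 0 .055 0;20 0 0 .055 0;20 0 0 .055 0;20 0 .02 .025 0;20 .003 .05 0 0;20 .003 .05 0 0;20 .003 .05 0 0'
python3 -m pendant '20 .003 .05 0 0;20 .003 .05 0 0;20 .003 .05 0 0;20 .003 .05 0 0;20 .003 .05 0 0;20 .003 .05 0 0;20 .003 .05 0 0;20 .003 .05 0 0;20 .003 .05 0 0;20 0 .013 0 0'
python3 -m pendant '20 0 0 0 0;20 0 0 -.01 0;20 0 0 -.01 0;20 0 0 0 0;20 0 0 0 0'
python3 d.py 595.8 290 219
```

```text
time_s: 44.5
tcp_pos: [568.4, -172.1, 280.7]
tcp_rot: [-0.602, 0.602, 0.371, -0.371]
ft_force: [1.3, -0.4, 0.2]
grip_width: 41.3
time_s: 45.75
tcp_pos: [594.4, 293.9, 279.9]
tcp_rot: [0.601, -0.6, -0.373, 0.373]
ft_force: [0.2, 0.3, -0.3]
grip_width: 41.1
time_s: 46.38
tcp_pos: [595.8, 289.1, 260.0]
tcp_rot: [-0.602, 0.602, 0.371, -0.371]
ft_force: [-0.0, -0.8, 0.1]
grip_width: 41.2
t 46.38 tcp [595.8 289.1 260. ] go [  0.    0.9 -41. ] F [-0.  -0.8  0.1] w 41.2 jaw [ 0.45   0.893 -0.   ]
```

```bash

python3 -m pendant '20 0 .0005 -.01 0;20 0 0 -.008 0;20 0 0 -.005 0;20 0 0 0 0'
python3 d.py 595.8 290 219
python3 -m pendant '20 0 0 -.006 0;20 0 0 -.004 0;20 0 0 0 0'
python3 d.py 595.8 290 219
python3 -m pendant '20 0 0 -.003 0;20 0 0 0 0'
python3 d.py 595.8 290 219
```

```text
time_s: 46.88
tcp_pos: [595.4, 290.0, 236.3]
tcp_rot: [-0.602, 0.602, 0.371, -0.372]
ft_force: [1.0, -0.0, -0.3]
grip_width: 40.8
t 46.88 tcp [595.4 290.  236.3] go [  0.4   0.  -17.3] F [ 1.  -0.  -0.3] w 40.8 jaw [ 0.449  0.893 -0.001]
time_s: 47.25
tcp_pos: [595.4, 290.0, 226.5]
tcp_rot: [0.602, -0.602, -0.371, 0.371]
ft_force: [0.6, 0.1, -0.6]
grip_width: 40.9
t 47.25 tcp [595.4 290.  226.5] go [ 0.4  0.  -7.5] F [ 0.6  0.1 -0.6] w 40.9 jaw [ 0.449  0.893 -0.001]
time_s: 47.5
tcp_pos: [595.6, 290.1, 223.8]
tcp_rot: [0.602, -0.602, -0.371, 0.371]
ft_force: [-0.5, -0.1, -0.1]
grip_width: 40.9
t 47.5 tcp [595.6 290.1 223.8] go [ 0.2 -0.1 -4.8] F [-0.5 -0.1 -0.1] w 40.9 jaw [ 0.449  0.893 -0.   ]
```

```bash

python3 -m pendant '20 0 0 -.003 0;20 0 0 0 0'
python3 -m pendant '20 0 0 -.0015 0;20 0 0 0 0'
python3 d.py 595.8 290 219
python3 -m pendant '100 0 0 0 0;100 0 0 0 0;100 0 0 0 0;100 0 0 0 0;100 0 0 .02 0;100 0 0 .04 0;100 0 0 .02 0;100 0 -.05 0 0;100 0 -.05 0 0;100 0 -.05 0 0'
python3 -m pendant '100 -.01 -.05 0 0;100 -.01 -.05 0 0;100 -.01 -.05 0 0;100 -.01 -.05 0 0;100 -.01 -.05 0 0;100 -.01 -.05 0 0;100 0 -.05 0 0;100 0 -.05 0 0;100 0 0 0 0;100 0 0 0 0'
python3 - <<'E'
from h import *
T=read_camera("top")[:,:,::-1];S=read_camera("side")[:,:,::-1]
for X in((596.2,289.6,246),): print(proj("top",X),proj("side",X))
a=cv2.resize(T[165:265,60:160],(400,400),interpolation=cv2.INTER_CUBIC);b=cv2.resize(S[70:210,220:360],(400,400),interpolation=cv2.INTER_CUBIC)
c=cv2.resize(T[140:320,280:460],(200,200));d=cv2.resize(S[200:400,150:400],(250,200))
o=np.zeros((600,800,3),np.uint8);o[:400,:400]=a;o[:400,400:]=b;o[400:,:200]=c;o[400:,250:500]=d
cv2.imwrite("pics/z8.png",o)
E
```

```text
time_s: 47.75
tcp_pos: [595.5, 290.0, 220.7]
tcp_rot: [0.602, -0.602, -0.371, 0.371]
ft_force: [-0.2, -0.7, -0.4]
grip_width: 41.2
time_s: 48.0
tcp_pos: [595.6, 290.1, 219.4]
tcp_rot: [0.602, -0.602, -0.371, 0.371]
ft_force: [-0.0, -0.0, -0.3]
grip_width: 41.2
t 48.0 tcp [595.6 290.1 219.4] go [ 0.2 -0.1 -0.4] F [-0.  -0.  -0.3] w 41.2 jaw [ 0.449  0.893 -0.   ]
time_s: 49.25
tcp_pos: [595.5, 138.6, 299.6]
tcp_rot: [-0.602, 0.602, 0.371, -0.371]
ft_force: [0.7, 0.5, -0.2]
grip_width: 88.2
time_s: 50.5
tcp_pos: [535.8, -259.2, 299.3]
tcp_rot: [0.602, -0.602, -0.371, 0.371]
ft_force: [0.2, 0.5, 0.2]
grip_width: 87.9
[106.97063685 209.29670206] [289.09624316  94.40488509]
```

View pics/z8.png

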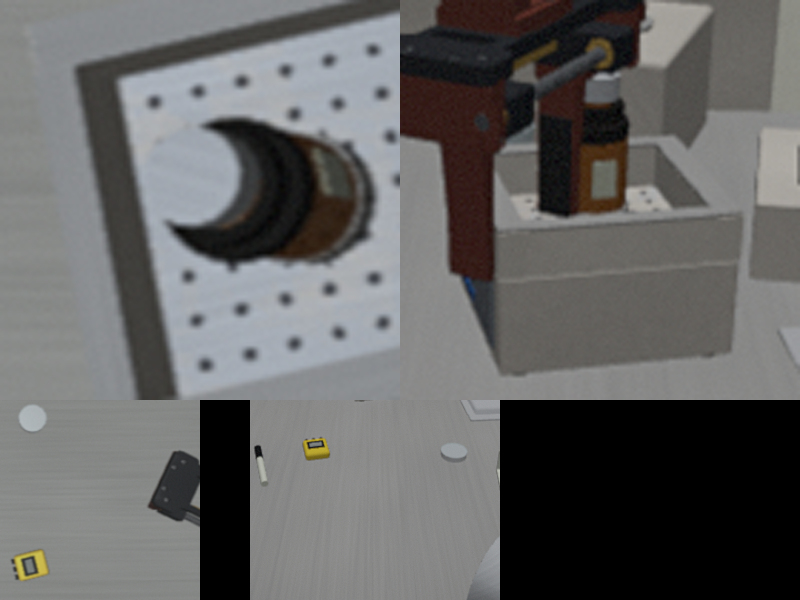

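```bash
python3 -c "
from station import workorder,status
print(workorder.hand_in(),status.state()['time_s'])"
```

```text
the job is handed in; nothing more can be done
the job is handed in; nothing more can be done
```

The full stack is built in the bath and the job is handed in, at about 50.6 s robot time. I placed the stand, bottle, larger ring, smaller ring and cap in that order, letting go of each before taking the next. The hand-in gives no verdict.

- **Height offset:** The first grasp on the stand closed on air because the reported tool height was about 30 mm lower than the real one, as both cameras showed. I allowed for this in every later move; nothing was touched or shifted by the miss.
- **Stand:** Seen at (596.4, 290.8), within about 1 mm of the shelf centre I had measured.
- **Bottle:** The mouth measured about 1 mm off the stand centre, but the shoulder measured about 2.5 mm off. The two views disagree slightly, and both are within the 10 mm limit.
- **Larger ring:** It looks flat, and the top view suggests it is about 3 mm off the bottle's axis, within the 10 mm limit.
- **Smaller ring:** The picture shows it lying flat on the larger ring round the neck. I did not measure its offset.
- **Cap:** The top centre is within about 1 px of where it should be (roughly 2 mm). The tool was at 219.4 mm when I let go, against about 219 mm expected for a fully seated cap. There was no clear contact force, so the cap dropped the last fraction of a millimetre.
- **Bystanders:** The last picture shows the stopwatch and dish where they were, judged by eye and not measured. The gripper is clear of everything.

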